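# Record a pointing demonstration at a microsurgery practice bench

### The arm

A 7-joint arm with a two-finger parallel gripper is mounted at the origin on the work surface. World frame = base frame: x ahead of the robot, y to its left, z up, the work surface at z = 0. Lengths are in mm, angles in rad, forces in N, time in s.
With the tool pointing down it reaches from about 425 to 1025 mm from the base axis. Payload 9.4 kg.
Tool frame: the origin (TCP) lies between the finger pads, 19 mm behind the fingertips; this is the grasp point; z points along the fingers, y is the line along which they close (so a half turn about z gives the same grasp; the last joint's range is limited). The gripper opens to 93 mm and grips with 3 to 60 N. Pads are 15 mm wide; open, the fingers measure 128 mm over their backs; the gripper's body (75 mm by 188 mm) begins 65 mm behind the grasp point.
Start: joints at [1.254, 0.599, -0.003, 1.599, 0.002, 0.943, -0.08], TCP at [172.184, -704.256, 237.418] pointing down, gripper open.
Joint ranges: [-2.57, 2.57], [-0.35, 1.97], [-1.29, 1.29], [0.11, 2.56], [-1.05, 4.19], [0.11, 1.86], [-2.63, 2.63]. Speed limits (rad/s): [2.22, 2.22, 3.01, 3.01, 3.14, 3.14, 3.14].

### API

Orientations are given as a rotation vector (axis times angle).
In Python, from station import read_state, imaging, job gives the robot as it stands.
- The arm moves only by the tool play_rows, never from a script. Its argument "plan" is a list of rows, each a list of 3 entries, a list of its own where there are three numbers: the shift along the tool's x, y, z in mm, then the turn about the tool's z in rad, then the finger opening in mm, from 0 to 93. A call has exactly 5 rows; each row shifts and turns the commanded pose from where the row before left it, along the tool's axes as they then stand; what a row does not reach is not made up. A row lasts 1/10 s, in which the tool goes at most 50 mm and 8.59 degrees, less where a joint would pass 70% of its speed; a pose out of reach is approached as far as the arm can. A call is refused whole if a number of a shift passes 50 or a number of a turn 0.15, either way. A call with a gripper value outside its range is refused whole. The fingers move at their own pace and stop on an object; "squeeze" is the grip in N (left out, the last holds). Time passes only in rows, so rows that do not move let the fingers close, or fill a call up. It gives the time, the measured TCP pose, the force, the opening and the grip force at its end, in the units of the state.
- read_state(): the state, without advancing time (a new reading comes with each control period).
- imaging.camera(name): name is "scene" or "top" or "wrist"; returns (picture, depth): 384x512x3 uint8, blue, green, red; 384x512 float32, mm along the optical axis (not along the pixel's ray), 0 where there is no reading.
- imaging.camera_info(name): a dict with "fx", "fy", "cx", "cy" (pixels), "k1" (the pictures are not rectified: a ray, as slopes to the right and down, at radius r is drawn at 1 + k1 r^2 times it, then the intrinsics apply), "position" and "rotation" of the camera in the world; the wrist camera has in their place "mount" (4x4, takes a point from camera to tool coordinates, whose origin is the TCP and whose axes are the flange's). Camera axes: x right, y down, z forward; pixel columns grow to the right and rows downward; lengths in mm; the calibration is good to about 2 mm. A picture is of the moment at which its call begins: read the wrist's pose just before it. camera_info takes no time and is no camera call.
- job.finish_job(): hands the job in; it is judged then, once.
The state is a dict: "time": time; "joint_pos": joint angles; "qd": joint speeds; "joint_torque": joint torques, N m; "eef_pos": TCP position; "tool_rot": TCP orientation; "force": force on the tool from outside, world axes, zero at the start; "wrist_torque": the same for the moment, N m; "opening": finger opening in mm; "gripper_force": force on a finger pad.
Only numpy, scipy, OpenCV 4.12 (cv2) and the standard library are available. Lean on these libraries where they do the work, as an engineer would, in place of code of your own. Each camera call takes 0.05 s, during which the arm holds its last target. There are 200 camera calls.

### The job

Record a short demonstration for a trainee: press the record button and let it go; then point straight down at the pivot screw of the ring-handled scissors in the tray, fingertips a few centimetres or less above it, for two seconds; then point in the same way at the practice eye on the larger round plate for two seconds, and finish there, still pointing at it. Touch none of the instruments, eyes, plates, tray or other things on the bench (only the button and its box may be touched), and leave everything where it is.

Things in the scene. Friction and masses are not known exactly. Their poses are not given: they have to be found in the camera images.
- record (a joint): travel of the record button, m: 0 released, 0.006 fully down; a spring pushes it back (about 5 N fully down); it counts as pressed beyond 0.004
- record_top (a point): centre of the top face of the record button: a round grey button 28 mm across, facing up, the only button on the recorder
- recorder: recorder: fixed blue box 90 x 80 x 40 mm with the record button in its top, near the far side of the work. Origin: centre of its underside
- tray: instrument tray: fixed blue open tray 180 (x) x 170 (y) mm, walls 22 mm high; three steel instruments lie in it side by side, about 45 mm apart, in any order, lengthways along the tray's x. Origin: centre of its underside
- scissors: steel scissors, about 125 mm long and 7 mm high, the only instrument with two finger rings. Loose, 40 g. Blades to its +x, rings to its -x; origin: under the pivot screw
- pivot (a point): top of the scissors' pivot screw (10 mm across), where the blades cross, about 50 mm from the blade tips; the point to be pointed at
- plate_large: the larger round white stage plate, 110 mm across, 12 mm high, fixed; an eye stands on it. Origin: centre of its underside
- plate_small: the smaller round white stage plate, 70 mm across, 12 mm high, fixed; another eye stands on it. Origin: centre of its underside
- eye_large: the eye on the larger plate; practice eye: white dome 25 mm high on a round foot 34 mm across, with a black 12 mm disc on top; all three practice eyes look the same. Loose, 30 g. Origin: centre of its underside
- eye_top (a point): top of the eye on the larger plate, on its axis, 25 mm above its underside; the point to be pointed at
- eye_small: bystander: the eye on the smaller plate; practice eye: white dome 25 mm high on a round foot 34 mm across, with a black 12 mm disc on top; all three practice eyes look the same. Loose, 30 g. Origin: centre of its underside
- eye_bench: bystander: the eye standing on the bench itself; practice eye: white dome 25 mm high on a round foot 34 mm across, with a black 12 mm disc on top; all three practice eyes look the same. Loose, 30 g. Origin: centre of its underside
- forceps: bystander: steel spring forceps in the tray, 125 mm long, 6 mm high, two slim arms joined at one end. Origin: underside, near the middle
- knife: bystander: straight steel knife handle in the tray, 120 mm long, 7 mm high, a single bar. Origin: underside, near the middle
- dropper: bystander: dropper bottle, 36 mm across, 75 mm high. Origin: centre of its underside
- memory_stick: bystander: black and steel memory stick, 60 x 18 x 9 mm. Origin: underside, near the middle
- scope_handle: bystander: black ophthalmoscope handle lying on the bench at the left, 190 x 34 x 30 mm. Origin: underside, near the middle

How it is judged:
By the outcome, as a careful person would: the job done as asked, in the order asked, and still so for the second after the job is handed in, with the robot touching nothing.
It also fails if it takes over 50 s, if anything falls off the work surface, if the arm or the gripper's body presses on something with over 40 N, if the wrist force passes 120 N, or if a joint passes its speed limit or range.

## Working session

There is one attempt and no reset: what is moved stays moved. The work goes in short steps, Python scripts to look and compute and a tool call to move; the robot and the scene stay as the last step left them, time stands still between calls to the robot, and variables do not carry over. Pictures are saved under pics/ and viewed, at most 10 in all, crops included, and the job is handed in when it is done.

Besides the shell and the picture viewer there is one more tool, called after "Call:" in YAML: its name, and indented under it one key for each argument. play_rows: Moves the arm, as the interface text tells. Its arguments: {"type":"object","properties":{"plan":{"type":"array","items":{"type":"array"}},"squeeze":{"type":"number"}},"required":["plan"]}

```bash
mkdir -p pics
cat > h.py <<'E'
import numpy as np, cv2
from scipy.spatial.transform import Rotation as R
from station import read_state, imaging, job
def info(n,st=None):
    c=imaging.camera_info(n)
    if n=='wrist':
        m=np.array(c['mount']); Rt=R.from_rotvec(st['tool_rot']).as_matrix()
        return c,np.array(st['eef_pos'])+Rt@m[:3,3],Rt@m[:3,:3]
    return c,np.array(c['position']),np.array(c['rotation'])
def ray(c,Rm,u,v):
    K=np.array([[c['fx'],0,c['cx']],[0,c['fy'],c['cy']],[0,0,1]])
    p=cv2.undistortPoints(np.array([[[u,v]]],float),K,np.array([c['k1'],0,0,0.]))[0,0]
    return Rm@np.array([p[0],p[1],1])
def onz(C,u,v,z):
    c,P,Rm=C; d=ray(c,Rm,u,v); return P+d*(z-P[2])/d[2]
def ondepth(C,u,v,d):
    c,P,Rm=C; return P+ray(c,Rm,u,v)*d
E
python3 - <<'E'
from h import *
st=read_state(); print(st)
for n in ('top','scene','wrist'):
    C=info(n,st); a,d=imaging.camera(n); cv2.imwrite(f'pics/{n}0.png',a); np.savez(f'{n}0.npz',a=a,d=d); print(n,imaging.camera_info(n))
E
```

```text
{'time': 0.0, 'joint_pos': array([ 1.25432637,  0.60011346, -0.00254345,  1.60010828,  0.00180447,
        0.94291263, -0.07983752]), 'qd': array([-6.55249311e-05,  1.13873355e-03, -1.65004895e-03, -1.00046189e-03,
        3.68600166e-04, -1.82657573e-04,  1.31517305e-05]), 'joint_torque': array([-2.98435098e-04, -7.65093184e+01,  1.49714839e+00, -2.52364433e+01,
       -5.23622171e-02,  1.67688215e-02,  1.48353015e-04]), 'eef_pos': array([ 172.04901277, -703.82300348,  236.57609425]), 'tool_rot': array([-3.11754543e+00, -3.75585331e-01,  5.13861459e-04]), 'force': array([ 1.14507038, -0.92675693, -0.05383041]), 'wrist_torque': array([ 0.02148595,  0.03961979, -0.04335328]), 'gripper_force': 0.0, 'opening': 92.92006265435222}
top {'fx': 411.94073487151826, 'fy': 411.94073487151826, 'cx': 259.7753783621681, 'cy': 190.8453868116347, 'k1': -0.003367510047902932, 'position': array([ 503.15948135,   80.29413225, 1184.53742383]), 'rotation': array([-2.21298626,  2.15545123, -0.13648209])}
scene {'fx': 444.44677576765434, 'fy': 444.44677576765434, 'cx': 250.24165205072217, 'cy': 195.95577834957348, 'k1': 0.019464500597550016, 'position': array([1306.27810266,  237.29794375,  819.38135562]), 'rotation': array([-1.56855276, -1.99748886,  0.80206389])}
wrist {'fx': 283.6902666959406, 'fy': 283.6902666959406, 'cx': 250.49754560819648, 'cy': 189.11620899457134, 'k1': -0.007597985068461809, 'mount': array([[ 3.95440340e-04, -9.68562879e-01, -2.48768552e-01,
         6.84968048e+01],
       [ 9.99999922e-01,  3.81811423e-04,  1.03035281e-04,
        -1.72766923e-01],
       [-4.81347354e-06, -2.48768573e-01,  9.68562955e-01,
        -1.46921143e+02],
       [ 0.00000000e+00,  0.00000000e+00,  0.00000000e+00,
         1.00000000e+00]])}
```

```bash
sed -i "s/,np.array(c\['rotation'\])/,R.from_rotvec(c['rotation']).as_matrix()/" h.py; grep -n rotvec h.py
```

```text
7:        m=np.array(c['mount']); Rt=R.from_rotvec(st['tool_rot']).as_matrix()
9:    return c,np.array(c['position']),R.from_rotvec(c['rotation']).as_matrix()
```

View pics/top0.png

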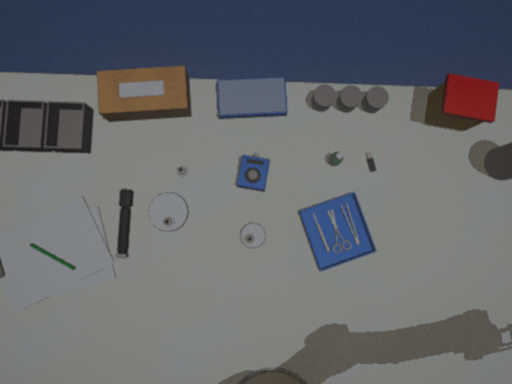

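View pics/scene0.png

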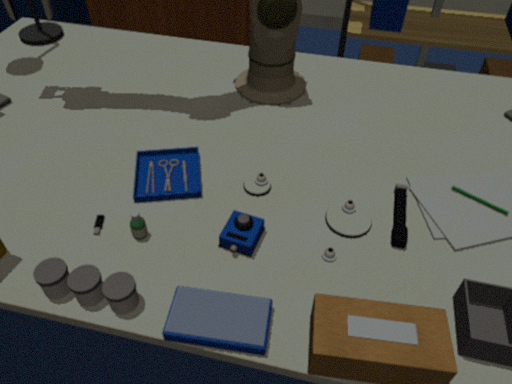

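The top view shows the recorder at (254,173) with its button near (252,176), the tray at (337,231) with the scissors in the middle and their pivot near (336,228), and the large plate at (168,212) with its eye near (168,221). The scene view agrees: button (243,218), scissors (168,172), eye on the large plate (349,204).

Run:
```python
from h import *
out=[]
for n,boxes in (('top',[(232,150,40),(310,200,60),(148,192,40)]),('scene',[(220,205,46),(134,144,70),(325,190,50)])):
    a=np.load(n+'0.npz')['a']; r=[]
    for x,y,s in boxes:
        im=cv2.resize(a[y:y+s,x:x+s],(260,260),interpolation=cv2.INTER_CUBIC)
        im=cv2.convertScaleAbs(im,alpha=1.6)
        for k in range(0,s,10): cv2.putText(im,str(x+k),(int(k*260/s),8),0,.3,(0,255,255)); cv2.putText(im,str(y+k),(0,int(k*260/s)+8),0,.3,(0,255,0))
        r.append(im)
    out.append(np.hstack(r))
cv2.imwrite('pics/crops.png',np.vstack(out))
T=np.load('top0.npz')['d'];S=np.load('scene0.npz')['d']
C=info('top');D=info('scene')
for u,v in ((252,176),(336,228),(168,221),(300,300)): print('t',ondepth(C,u,v,T[v,u]))
for u,v in ((243,218),(168,172),(349,202),(300,250)): print('s',ondepth(D,u,v,S[v,u]))
```

```text
t [653.53190507  73.13522345  62.28767857]
t [ 517.78535645 -171.79205852    6.38879232]
t [524.95635413 301.87118037  35.55470148]
t [ 3.12549934e+02 -7.23248098e+01 -2.23672345e-01]
s [660.32467359  73.64892384  62.98439661]
s [ 499.97944289 -174.6788182     5.11020445]
s [526.26817382 305.20906131  37.67543935]
s [ 6.69516338e+02  2.11284131e+02 -4.57117605e-01]
```

View pics/crops.png

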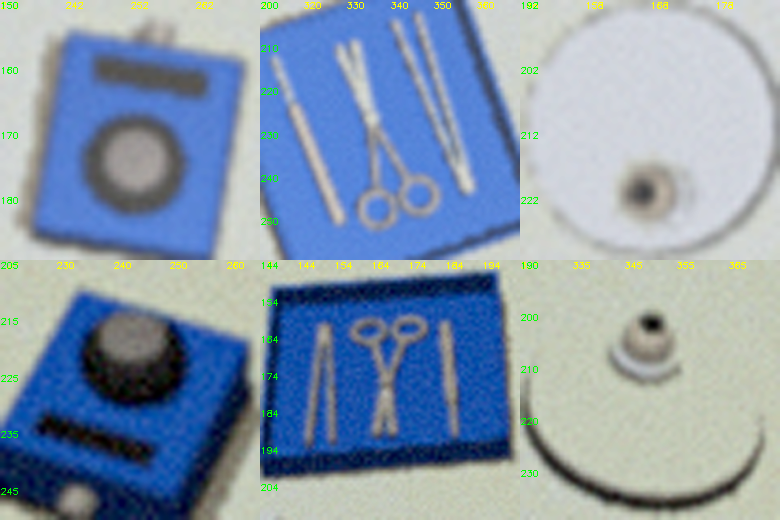

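The crops put the button top at top (252.0,174.1) / scene (243.4,217.8), the pivot at top (335.6,228.1) / scene (167.7,176.6), and the eye's black disc at top (166.4,220.7) / scene (349.9,201.4). The scissors are the middle instrument, with the rings toward the robot.

Run:
```python
from h import *
C=info('top');D=info('scene')
def tri(L):
    A=0;b=0
    for (c,P,Rm),u,v in L:
        d=ray(c,Rm,u,v);d/=np.linalg.norm(d);M=np.eye(3)-np.outer(d,d);A=A+M;b=b+M@P
    X=np.linalg.solve(A,b); return X,[np.linalg.norm(np.cross(X-P,(lambda d:d/np.linalg.norm(d))(ray(c,Rm,u,v)))) for (c,P,Rm),u,v in L]
for n,a,b in (('btn',(252,174.1),(243.4,217.8)),('piv',(335.6,228.1),(167.7,176.6)),('eye',(166.4,220.7),(349.9,201.4))):
    print(n,tri([(C,*a),(D,*b)]))
st=read_state();print(R.from_rotvec(st['tool_rot']).as_matrix().round(3))
```

```text
btn (array([658.74103026,  73.71772673,  61.97925754]), [np.float64(0.4533893667915635), np.float64(0.4533893667915709)])
piv (array([ 517.22517776, -169.9802082 ,    5.13161128]), [np.float64(0.9448609677022427), np.float64(0.9448609677022657)])
eye (array([525.52590366, 306.30841673,  39.28061962]), [np.float64(0.721890999397348), np.float64(0.721890999397303)])
[[ 0.971  0.238 -0.   ]
 [ 0.238 -0.971  0.001]
 [-0.    -0.001 -1.   ]]
```

Call:
play_rows:
  plan:
    - [[15,-15,0],0,0]
    - [[30,-29,0],0,0]
    - [[33,-32,0],0,0]
    - [[33,-32,0],0,0]
    - [[33,-32,0],0,0]
  squeeze: 5

```text
time: 0.65
eef_pos: [279.4, -532.3, 237.2]
tool_rot: [-3.119, -0.375, 0.0]
force: [1.2, -0.2, -1.0]
opening: 57.5
gripper_force: 0.0
```

Call:
play_rows:
  plan:
    - [[33,-32,0],0,0]
    - [[33,-32,0],0,0]
    - [[33,-32,0],0,0]
    - [[33,-32,0],0,0]
    - [[33,-32,0],0,0]

```text
time: 1.15
eef_pos: [401.7, -337.8, 237.4]
tool_rot: [3.119, 0.376, 0.0]
force: [1.0, -0.8, -0.3]
opening: 17.7
gripper_force: 0.0
```

Call:
play_rows:
  plan:
    - [[33,-32,0],0,0]
    - [[33,-32,0],0,0]
    - [[33,-32,0],0,0]
    - [[33,-32,0],0,0]
    - [[33,-32,0],0,0]

```text
time: 1.65
eef_pos: [524.0, -143.1, 237.4]
tool_rot: [3.119, 0.376, -0.0]
force: [0.4, -1.4, 0.2]
opening: 0.2
gripper_force: 0.0
```

Call:
play_rows:
  plan:
    - [[33,-32,0],0,0]
    - [[33,-32,0],0,0]
    - [[33,-32,0],0,0]
    - [[20,-20,0],0,0]
    - [[0,0,0],0,0]

```text
time: 2.15
eef_pos: [613.1, 1.3, 236.9]
tool_rot: [-3.116, -0.385, -0.001]
force: [0.3, -0.2, -0.4]
opening: 0.7
gripper_force: 0.0
```

Call:
play_rows:
  plan:
    - [[31,-30,0],0,0]
    - [[31,-30,0],0,0]
    - [[0,0,30],0,0]
    - [[0,0,20],0,0]
    - [[0,0,0],0,0]

```text
time: 2.65
eef_pos: [655.4, 68.0, 184.4]
tool_rot: [3.118, 0.375, -0.009]
force: [0.9, -0.5, -0.3]
opening: 0.5
gripper_force: 0.0
```

Run:
```python
from h import *
st=read_state(); a,d=imaging.camera('wrist'); cv2.imwrite('pics/w1.png',a); np.savez('w1.npz',a=a,d=d)
C=info('wrist',st); print(st['eef_pos'],st['qd'].round(3))
c,P,Rm=C
# expected pixel of estimate
q=Rm.T@(np.array([658.7,73.7,62])-P); print(c['fx']*q[0]/q[2]+c['cx'],c['fy']*q[1]/q[2]+c['cy'])
q=Rm.T@(st['eef_pos']-[0,0,19]-P); print('tip',c['fx']*q[0]/q[2]+c['cx'],c['fy']*q[1]/q[2]+c['cy'])
```

```text
[655.37457693  68.04167169 184.43256093] [ 0.009 -0.041 -0.001 -0.041 -0.005  0.043  0.003]
245.80334926291877 183.203443278592
tip 250.72425276260714 228.9644051057686
```

View pics/w1.png

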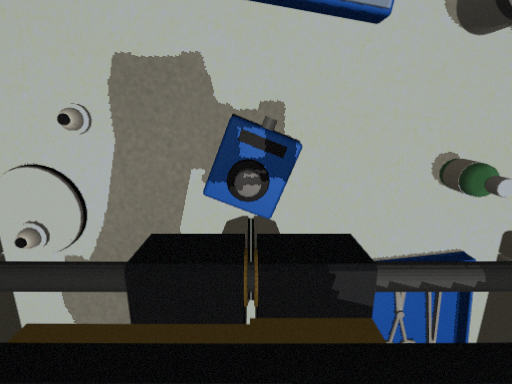

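The wrist view shows the button face at about (249,180), about 3 px from where I predicted it, with the closed fingertips at (251,220).

Run:
```python
from h import *
st=read_state(); C=info('wrist',st); z=np.load('w1.npz'); a,d=z['a'],z['d']
m=np.zeros((384,512),np.uint8); h=cv2.cvtColor(a,cv2.COLOR_BGR2HSV)
m=((h[...,1]<90)&(a.max(2)>70)).astype(np.uint8); k=np.zeros_like(m); cv2.circle(k,(249,180),20,1,-1); m*=k
ys,xs=np.nonzero(m); u,v=(xs.min()+xs.max())/2,(ys.min()+ys.max())/2
print(u,v,xs.min(),xs.max(),ys.min(),ys.max(),ondepth(C,u,v,np.median(d[m>0])),onz(C,u,v,62)); print(st['eef_pos'],st['tool_rot'])
```

```text
249.0 184.5 238 260 173 196 [659.18297045  70.3547871   62.72116028] [659.01184285  70.31686938  62.        ]
[656.34807152  68.03249445 186.26611978] [ 3.11856702  0.37454016 -0.00500519]
```

Call:
play_rows:
  plan:
    - [[3.5,-3.3,20],0,0]
    - [[0,0,30],0,0]
    - [[0,0,25],0,0]
    - [[0,0,18],0,0]
    - [[0,0,0],0,0]

```text
time: 3.2
eef_pos: [659.2, 72.1, 93.5]
tool_rot: [3.119, 0.374, -0.004]
force: [-0.9, -0.1, 0.1]
opening: 0.1
gripper_force: 0.0
```

Call:
play_rows:
  plan:
    - [[0,0,4],0,0]
    - [[0,0,3],0,0]
    - [[0,0,2],0,0]
    - [[0,0,1],0,0]
    - [[0,0,0],0,0]

```text
time: 3.7
eef_pos: [660.1, 73.1, 84.7]
tool_rot: [-3.119, -0.376, -0.001]
force: [-0.4, -0.2, 0.6]
opening: 0.4
gripper_force: 0.0
```

Call:
play_rows:
  plan:
    - [[0,0,2],0,0]
    - [[0,0,2],0,0]
    - [[0,0,2],0,0]
    - [[0,0,1],0,0]
    - [[0,0,0],0,0]

```text
time: 4.2
eef_pos: [660.1, 73.2, 77.4]
tool_rot: [-3.119, -0.376, -0.0]
force: [-0.0, 0.1, 3.1]
opening: 0.4
gripper_force: 1.8
```

Call:
play_rows:
  plan:
    - [[0,0,1.5],0,0]
    - [[0,0,1],0,0]
    - [[0,0,0],0,0]
    - [[0,0,0],0,0]
    - [[0,0,0],0,0]

```text
time: 4.7
eef_pos: [660.2, 73.2, 75.2]
tool_rot: [-3.119, -0.376, -0.001]
force: [-0.8, 0.3, 6.6]
opening: 0.4
gripper_force: 3.1
```

Call:
play_rows:
  plan:
    - [[0,0,1],0,0]
    - [[0,0,0],0,0]
    - [[0,0,0],0,0]
    - [[0,0,0],0,0]
    - [[0,0,0],0,0]

```text
time: 5.2
eef_pos: [660.2, 73.2, 75.1]
tool_rot: [3.119, 0.376, 0.001]
force: [-2.8, 0.6, 14.7]
opening: 0.5
gripper_force: 7.0
```

The button bottomed out: z stopped at 75.1 while the force jumped. I'll release it and go over the scissors.

Call:
play_rows:
  plan:
    - [[0,0,-5],0,0]
    - [[0,0,-15],0,0]
    - [[0,0,-30],0,0]
    - [[0,0,-30],0,0]
    - [[-14,14.5,-10],0,0]

```text
time: 5.7
eef_pos: [651.6, 58.3, 167.1]
tool_rot: [-3.117, -0.381, -0.008]
force: [0.1, -0.2, -0.3]
opening: 0.2
gripper_force: 0.0
```

Call:
play_rows:
  plan:
    - [[-30,31,0],0,0]
    - [[-30,31,0],0,0]
    - [[-30,31,0],0,0]
    - [[-30,31,0],0,0]
    - [[-30,31,0],0,0]

```text
time: 6.2
eef_pos: [538.4, -132.7, 163.7]
tool_rot: [3.119, 0.375, -0.002]
force: [1.2, -0.2, 0.9]
opening: 0.6
gripper_force: 0.0
```

Call:
play_rows:
  plan:
    - [[-20,20,0],0,0]
    - [[-13,12.5,0],0,0]
    - [[0,0,0],0,0]
    - [[0,0,0],0,0]
    - [[0,0,0],0,0]

```text
time: 6.7
eef_pos: [516.9, -168.9, 163.8]
tool_rot: [-3.118, -0.378, -0.0]
force: [1.1, 0.9, 0.6]
opening: 0.9
gripper_force: 0.0
```

Run:
```python
from h import *
st=read_state(); a,d=imaging.camera('wrist'); np.savez('w2.npz',a=a,d=d)
C=info('wrist',st); print(st['eef_pos'],st['tool_rot'],st['qd'].round(3))
c,P,Rm=C
q=Rm.T@(np.array([517.2,-170,8])-P); print(c['fx']*q[0]/q[2]+c['cx'],c['fy']*q[1]/q[2]+c['cy'])
cv2.imwrite('pics/w2.png',cv2.convertScaleAbs(cv2.resize(a[100:260,150:350],(800,640)),alpha=1.5)[:600])
```

```text
[ 516.91514236 -168.89660505  163.82327987] [-3.11833400e+00 -3.77650597e-01 -2.11441598e-04] [-0.011  0.002 -0.    -0.004 -0.     0.001  0.002]
251.73598232400383 180.9297723654249
```

View pics/w2.png

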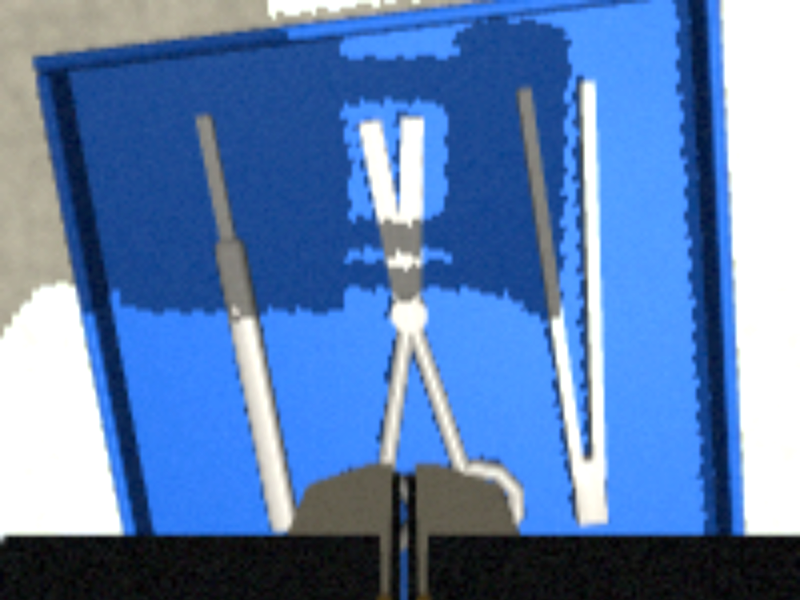

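The pivot screw is clear at crop (409,316), which is pixel (252,178.8). I predicted (251.7,180.9).

Run:
```python
from h import *
st=read_state(); C=info('wrist',st); d=np.load('w2.npz')['d']
print(ondepth(C,252,178.8,np.median(d[176:181,249:255])),onz(C,252,178.8,9)); print(st['eef_pos'])
```

```text
[ 520.38242709 -169.35536032   11.14798986] [ 519.92978968 -169.47812595    9.        ]
[ 517.05119696 -168.71980811  163.79615508]
```

Call:
play_rows:
  plan:
    - [[1.9,1.3,20],0,0]
    - [[0,0,35],0,0]
    - [[0,0,30],0,0]
    - [[0,0,20],0,0]
    - [[0,0,10],0,0]

```text
time: 7.25
eef_pos: [518.6, -169.3, 47.0]
tool_rot: [-3.118, -0.379, 0.003]
force: [0.9, 0.2, 0.1]
opening: 0.5
gripper_force: 0.0
```

Call:
play_rows:
  plan:
    - [[0,0,0],0,0]
    - [[0,0,0],0,0]
    - [[0,0,0],0,0]
    - [[0,0,0],0,0]
    - [[0,0,0],0,0]

```text
time: 7.75
eef_pos: [519.1, -170.9, 49.7]
tool_rot: [3.119, 0.375, 0.002]
force: [1.1, 0.2, 0.3]
opening: 0.5
gripper_force: 0.0
```

Call:
play_rows:
  plan:
    - [[0,0,0],0,0]
    - [[0,0,0],0,0]
    - [[0,0,0],0,0]
    - [[0,0,0],0,0]
    - [[0,0,0],0,0]

```text
time: 8.25
eef_pos: [518.7, -170.7, 48.9]
tool_rot: [-3.119, -0.376, 0.0]
force: [0.7, -0.1, 0.4]
opening: 0.4
gripper_force: 0.0
```

Call:
play_rows:
  plan:
    - [[0,0,0],0,0]
    - [[0,0,0],0,0]
    - [[0,0,0],0,0]
    - [[0,0,0],0,0]
    - [[0,0,0],0,0]

```text
time: 8.75
eef_pos: [518.8, -170.7, 48.9]
tool_rot: [3.119, 0.376, -0.0]
force: [0.1, -0.0, 0.4]
opening: 0.7
gripper_force: 0.0
```

Call:
play_rows:
  plan:
    - [[0,0,0],0,0]
    - [[0,0,0],0,0]
    - [[0,0,0],0,0]
    - [[0,0,0],0,0]
    - [[0,0,0],0,0]

```text
time: 9.25
eef_pos: [518.7, -170.7, 48.9]
tool_rot: [-3.119, -0.376, 0.0]
force: [0.3, 0.6, -0.4]
opening: 0.4
gripper_force: 0.0
```

Call:
play_rows:
  plan:
    - [[0,0,0],0,0]
    - [[0,0,0],0,0]
    - [[0,0,0],0,0]
    - [[0,0,0],0,0]
    - [[0,0,0],0,0]

```text
time: 9.75
eef_pos: [518.7, -170.7, 48.9]
tool_rot: [3.119, 0.376, -0.0]
force: [0.2, -0.1, -0.2]
opening: 0.1
gripper_force: 0.0
```

Call:
play_rows:
  plan:
    - [[0,0,0],0,0]
    - [[0,0,0],0,0]
    - [[0,0,0],0,0]
    - [[0,0,0],0,0]
    - [[0,0,0],0,0]

```text
time: 10.25
eef_pos: [518.8, -170.7, 48.9]
tool_rot: [3.119, 0.376, 0.0]
force: [-0.5, 0.2, -0.9]
opening: 0.2
gripper_force: 0.0
```

Call:
play_rows:
  plan:
    - [[0,0,-10],0,0]
    - [[0,0,-30],0,0]
    - [[0,0,-40],0,0]
    - [[0,0,-40],0,0]
    - [[0,0,-10],0,0]

```text
time: 10.75
eef_pos: [520.2, -171.1, 183.5]
tool_rot: [3.117, 0.375, 0.009]
force: [-0.1, 0.7, 0.4]
opening: 0.6
gripper_force: 0.0
```

Call:
play_rows:
  plan:
    - [[6,-23,0],0,0]
    - [[11.5,-44,0],0,0]
    - [[11.5,-44,0],0,0]
    - [[11.5,-44,0],0,0]
    - [[11.5,-44,0],0,0]

```text
time: 11.25
eef_pos: [521.6, 36.6, 179.0]
tool_rot: [3.119, 0.375, -0.0]
force: [0.8, 0.2, 0.4]
opening: 0.9
gripper_force: 0.0
```

Call:
play_rows:
  plan:
    - [[11.5,-44,0],0,0]
    - [[11.5,-44,0],0,0]
    - [[11.5,-44,0],0,0]
    - [[11.5,-44,0],0,0]
    - [[11.5,-44,0],0,0]

```text
time: 11.75
eef_pos: [525.1, 264.1, 179.0]
tool_rot: [3.119, 0.376, -0.0]
force: [0.3, -0.0, -0.2]
opening: 0.5
gripper_force: 0.0
```

Call:
play_rows:
  plan:
    - [[10,-40,0],0,0]
    - [[0,0,0],0,0]
    - [[0,0,0],0,0]
    - [[0,0,0],0,0]
    - [[0,0,0],0,0]

```text
time: 12.25
eef_pos: [526.1, 301.7, 179.0]
tool_rot: [3.119, 0.372, -0.0]
force: [-0.6, -1.0, 1.2]
opening: 0.4
gripper_force: 0.0
```

Run:
```python
from h import *
st=read_state(); a,d=imaging.camera('wrist'); np.savez('w3.npz',a=a,d=d)
C=info('wrist',st); print(st['eef_pos'],st['tool_rot'],st['qd'].round(3))
c,P,Rm=C
q=Rm.T@(np.array([525.5,306.3,37])-P); print(c['fx']*q[0]/q[2]+c['cx'],c['fy']*q[1]/q[2]+c['cy'])
cv2.imwrite('pics/w3.png',cv2.convertScaleAbs(cv2.resize(a[100:250,150:350],(800,600)),alpha=1))
```

```text
[526.11514859 301.7348556  178.96025139] [ 3.11862520e+00  3.72269899e-01 -3.38184607e-04] [ 0.002 -0.003 -0.003 -0.004  0.001  0.    -0.002]
246.14629118646297 183.35335477649443
```

View pics/w3.png

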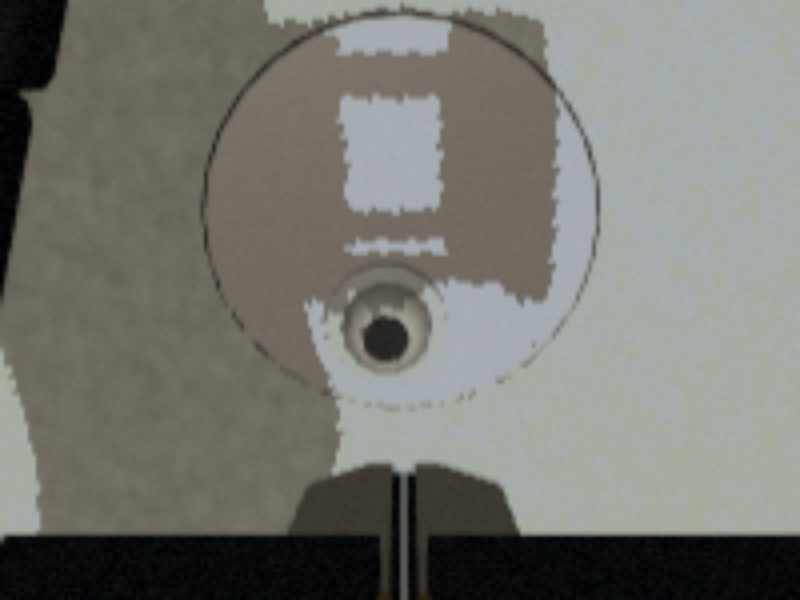

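The eye's black disc is at crop (385,338), which is pixel (246.2,184.4). That is within 1 px of the prediction, so the triangulated position stands.

Call:
play_rows:
  plan:
    - [[0,-4.5,20],0,0]
    - [[0,0,35],0,0]
    - [[0,0,25],0,0]
    - [[0,0,15],0,0]
    - [[0,0,9],0,0]

```text
time: 12.8
eef_pos: [524.7, 307.1, 73.9]
tool_rot: [3.118, 0.374, -0.002]
force: [-0.5, 0.7, -0.1]
opening: 0.4
gripper_force: 0.0
```

Call:
play_rows:
  plan:
    - [[0,0,0],0,0]
    - [[0,0,0],0,0]
    - [[0,0,0],0,0]
    - [[0,0,0],0,0]
    - [[0,0,0],0,0]

```text
time: 13.3
eef_pos: [525.0, 308.1, 75.6]
tool_rot: [-3.119, -0.376, -0.001]
force: [0.1, -0.1, 0.6]
opening: 0.5
gripper_force: 0.0
```

Call:
play_rows:
  plan:
    - [[0,0,0],0,0]
    - [[0,0,0],0,0]
    - [[0,0,0],0,0]
    - [[0,0,0],0,0]
    - [[0,0,0],0,0]

```text
time: 13.8
eef_pos: [524.7, 307.9, 74.8]
tool_rot: [3.119, 0.376, -0.0]
force: [-0.3, -0.2, -0.3]
opening: 0.3
gripper_force: 0.0
```

Call:
play_rows:
  plan:
    - [[0,0,0],0,0]
    - [[0,0,0],0,0]
    - [[0,0,0],0,0]
    - [[0,0,0],0,0]
    - [[0,0,0],0,0]

```text
time: 14.3
eef_pos: [524.7, 308.0, 74.9]
tool_rot: [-3.119, -0.376, 0.0]
force: [0.2, 0.6, 0.4]
opening: 0.6
gripper_force: 0.0
```

Call:
play_rows:
  plan:
    - [[0,0,0],0,0]
    - [[0,0,0],0,0]
    - [[0,0,0],0,0]
    - [[0,0,0],0,0]
    - [[0,0,0],0,0]

```text
time: 14.8
eef_pos: [524.8, 308.0, 74.9]
tool_rot: [-3.119, -0.376, 0.0]
force: [0.7, 0.4, -0.3]
opening: 0.3
gripper_force: 0.0
```

Call:
play_rows:
  plan:
    - [[0,0,0],0,0]
    - [[0,0,0],0,0]
    - [[0,0,0],0,0]
    - [[0,0,0],0,0]
    - [[0,0,0],0,0]

```text
time: 15.3
eef_pos: [524.7, 307.9, 74.9]
tool_rot: [3.119, 0.376, -0.0]
force: [-0.5, -0.0, 0.2]
opening: 0.3
gripper_force: 0.0
```

Call:
play_rows:
  plan:
    - [[0,0,0],0,0]
    - [[0,0,0],0,0]
    - [[0,0,0],0,0]
    - [[0,0,0],0,0]
    - [[0,0,0],0,0]

```text
time: 15.8
eef_pos: [524.8, 308.0, 74.9]
tool_rot: [-3.119, -0.376, 0.0]
force: [-0.3, 0.0, -0.1]
opening: 0.5
gripper_force: 0.0
```

Run:
```python
from h import *
a,d=imaging.camera('scene'); cv2.imwrite('pics/s2.png',cv2.resize(a[110:270,200:450],(800,512)))
```

```text
(no output)
```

View pics/s2.png

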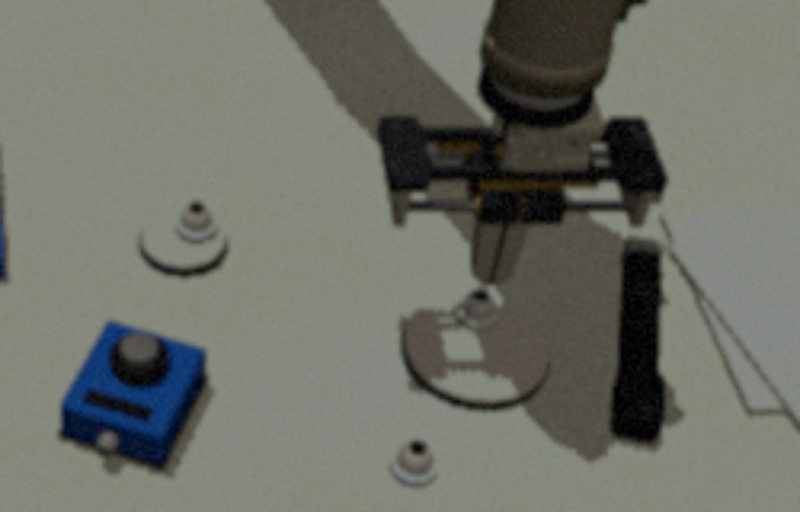

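Everything stands where it was. The fingertips are at crop (491,284) and the eye top at (480,294), so I'll compare the tip with its projection.

Run:
```python
from h import *
c,P,Rm=info('scene')
for X in ((524.8,308,55.9),(524.8,308,37.5),(524.8,306.3,37.5)):
    q=Rm.T@(np.array(X)-P); u,v=c['fx']*q[0]/q[2]+c['cx'],c['fy']*q[1]/q[2]+c['cy']; print((u-200)*3.2,(v-110)*3.2)
```

```text
484.5138244143087 276.9617835131715
480.3138714646 293.82592089451117
478.0607906641317 293.4320923939976
```

Run:
```python
from h import *
st=read_state();a,d=imaging.camera('scene'); w,_=imaging.camera('wrist')
A=cv2.resize(a[175:215,330:370],(400,400),interpolation=cv2.INTER_CUBIC)
B=cv2.resize(w[160:260,200:300],(400,400),interpolation=cv2.INTER_CUBIC)
cv2.imwrite('pics/z.png',cv2.convertScaleAbs(np.hstack([A,B]),alpha=1.6))
c,P,Rm=info('scene')
for X in ((524.8,308,55.9),(524.8,308,37.5)):
    q=Rm.T@(np.array(X)-P); print(((c['fx']*q[0]/q[2]+c['cx'])-329.5)*10,((c['fy']*q[1]/q[2]+c['cy'])-174.5)*10)
c,P,Rm=info('wrist',st)
for X in ((524.8,308,55.9),(525,306.3,37.5)):
    q=Rm.T@(np.array(X)-P); print('w',400+((c['fx']*q[0]/q[2]+c['cx'])-199.5)*4,((c['fy']*q[1]/q[2]+c['cy'])-159.5)*4)
```

```text
219.10570129471466 220.5055734786609
205.98084832687505 273.20600279534744
w 604.6942731576987 277.999504995464
w 614.4844671550671 238.03944226721546
```

View pics/z.png

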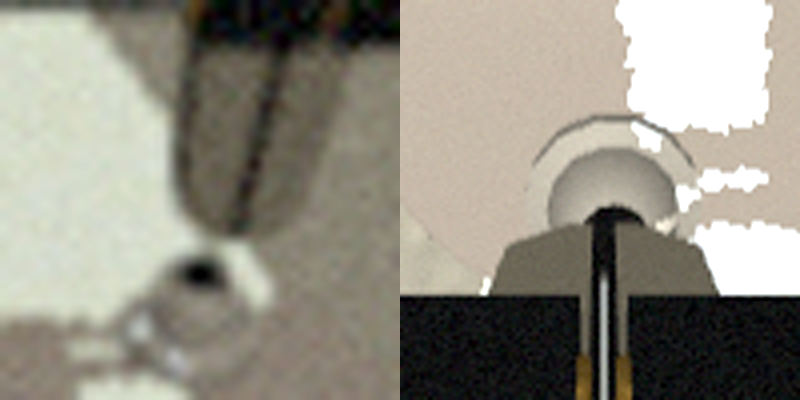

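In the wrist view the finger split is at x=604 and the eye disc centre at x=613. The tip is therefore about 2–3 mm off in tool y, so I'll correct it and hold.

Call:
play_rows:
  plan:
    - [[0,1,0],0,0]
    - [[0,1.5,0],0,0]
    - [[0,0,0],0,0]
    - [[0,0,0],0,0]
    - [[0,0,0],0,0]

```text
time: 16.45
eef_pos: [525.4, 305.5, 74.9]
tool_rot: [-3.119, -0.376, -0.0]
force: [0.2, 0.2, 0.1]
opening: 0.3
gripper_force: 0.0
```

Call:
play_rows:
  plan:
    - [[0,0,0],0,0]
    - [[0,0,0],0,0]
    - [[0,0,0],0,0]
    - [[0,0,0],0,0]
    - [[0,0,0],0,0]

```text
time: 16.95
eef_pos: [525.3, 305.5, 74.9]
tool_rot: [-3.119, -0.376, 0.0]
force: [0.7, 0.2, -0.1]
opening: 0.5
gripper_force: 0.0
```

Call:
play_rows:
  plan:
    - [[0,0,0],0,0]
    - [[0,0,0],0,0]
    - [[0,0,0],0,0]
    - [[0,0,0],0,0]
    - [[0,0,0],0,0]

```text
time: 17.45
eef_pos: [525.3, 305.5, 74.9]
tool_rot: [3.119, 0.376, -0.0]
force: [0.3, -0.6, -0.6]
opening: 0.4
gripper_force: 0.0
```

Call:
play_rows:
  plan:
    - [[0,0,0],0,0]
    - [[0,0,0],0,0]
    - [[0,0,0],0,0]
    - [[0,0,0],0,0]
    - [[0,0,0],0,0]

```text
time: 17.95
eef_pos: [525.3, 305.5, 74.9]
tool_rot: [-3.119, -0.376, 0.0]
force: [-0.7, 0.1, 0.3]
opening: 0.3
gripper_force: 0.0
```

Call:
play_rows:
  plan:
    - [[0,0,0],0,0]
    - [[0,0,0],0,0]
    - [[0,0,0],0,0]
    - [[0,0,0],0,0]
    - [[0,0,0],0,0]

```text
time: 18.45
eef_pos: [525.3, 305.5, 74.9]
tool_rot: [-3.119, -0.376, 0.0]
force: [-0.3, 0.8, 0.9]
opening: 0.2
gripper_force: 0.0
```

Call:
play_rows:
  plan:
    - [[0,0,0],0,0]
    - [[0,0,0],0,0]
    - [[0,0,0],0,0]
    - [[0,0,0],0,0]
    - [[0,0,0],0,0]

```text
time: 18.95
eef_pos: [525.3, 305.5, 74.9]
tool_rot: [3.119, 0.376, -0.0]
force: [0.6, -0.0, 0.1]
opening: 0.1
gripper_force: 0.0
```

```bash
python3 -c "
from station import job
print(job.finish_job())"
```

```text
the job is handed in; nothing more can be done
None
```

I pressed and released the record button, held about 2 cm above the scissors' pivot for 3 s, then held about 2 cm above the eye on the larger plate, where the arm is still pointing; I handed the job in at about 19 s, with no sign of contact apart from the button press.

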